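# Open the ratchet panel clamp for the next board

### The arm

A 7-joint arm with a two-finger parallel gripper is mounted at the origin on the work surface. World frame = base frame: x ahead of the robot, y to its left, z up, the work surface at z = 0. Lengths are in m, angles in rad, forces in N, time in s.
With the tool pointing down it reaches from about 0.425 to 0.925 m from the base axis. Payload 6.8 kg.
Tool frame: the origin (TCP) lies on the front face of the gripper's body, between the roots of the fingers; the fingertips stand 73 mm ahead of it and the grasp point (between the pads) lies 54 mm ahead of it (env.nose_length is the distance from the TCP to the fingertips, in m); z points along the fingers, y is the line along which they close (so a half turn about z gives the same grasp; the last joint's range is limited). The gripper opens to 85 mm and grips with 20 to 120 N. Pads are 22 mm wide; open, the fingers measure 114 mm over their backs; the gripper's body (76 mm by 85 mm) begins 54 mm behind the grasp point. The pads swing forward as they close: fully open they stand 13 mm farther back than shut.
Start: joints at [-1.318, 0.477, 0.022, 1.555, -0.011, 1.109, -0.083], TCP at [0.238, 0.632, 0.304] pointing down, gripper open.
Joint ranges: [-2.96, 2.96], [-0.34, 2.1], [-1.41, 1.46], [0.24, 2.44], [-1.37, 4.51], [0.17, 1.92], [-2.96, 2.96]. Speed limits (rad/s): [2.39, 2.39, 3.14, 3.14, 3.14, 3.14, 3.14].

### API

Orientations are given as a unit quaternion [w, x, y, z].
In Python, from cell import env, kin, camera, calibration, job gives the robot as it stands. The module is installed in compiled form; this text tells all that it offers. Calls block until the motion is done:
- env.reach(position, orientation): joint-space move of the TCP to a pose.
- env.movel(position, velocity=0.15, rot=None, stop_force=None): straight line of the TCP; rot=None keeps the orientation; velocity is the mean speed in m/s. With stop_force (N) it stops when the force on the tool has changed by that much, and returns True; else False.
- env.goto_joints(angles): joint-space move.
- env.grip(opening, f_grip=None): finger opening in m; f_grip is the grip in N (None keeps the last); returns when the fingers have stopped.
- env.dwell(seconds).
- kin.inverse_kinematics(position, orientation): joint angles nearest the present ones, or None.
- env.get_state(): the state.
- camera(name): name is "side" or "top" or "wrist"; returns (picture, depth): 420x560x3 uint8, blue, green, red; 420x560 float32, m along the optical axis (not along the pixel's ray), 0 where there is no reading.
- calibration(name): a dict with "fx", "fy", "cx", "cy" (pixels), "k1" (the pictures are not rectified: a ray, as slopes to the right and down, at radius r is drawn at 1 + k1 r^2 times it, then the intrinsics apply), "rvec" (rotation vector, rad) and "tvec" (3), from world to camera coordinates, as OpenCV has them. Camera axes: x right, y down, z forward; pixel columns grow to the right and rows downward; lengths in m; the calibration is good to about 2 mm. A picture is of the moment at which its call begins: read the wrist's pose just before it. calibration takes no time and is no camera call; for the wrist camera it gives the pose at the moment of the call.
A pose or a line that the arm cannot do raises env.PlanningError and nothing moves.
- job.job_done(): hands the job in; it is judged then, once.
The state is a dict: "time": time; "qpos": joint angles; "joint_velocities": joint speeds; "joint_torque": joint torques, N m; "tcp_pos": TCP position; "orientation": TCP orientation; "force": force on the tool from outside, world axes, zero at the start; "torque": the same for the moment, N m; "opening": finger opening in m; "gripper_force": force on a finger pad.
Only numpy, scipy, OpenCV 4.12 (cv2) and the standard library are available. Lean on these libraries where they do the work, as an engineer would, in place of code of your own. Each camera call takes 0.05 s, during which the arm holds its last target. There are 200 camera calls.

### The job

The next board is wider, so open the panel clamp on the bench all the way: press the release pad on top of the sliding jaw fully down with the fingertips (it stays down), then push the sliding jaw back along its bar until it is fully home against the end stop, and take the hand away. Leave the pad down, do not force the jaw while its ratchet is still engaged, and do not lift or shift the drawer front lying between the jaws or the things standing around the clamp.

Things in the scene. Friction and masses are not known exactly. Their poses are not given: they have to be found in the camera images.
- push_face (a point): Middle of the sliding jaw's flat pushing face, 58 mm above the bench, on a dark steel plate 100 mm wide (x), 12 thick (y), 16 to 78 mm above the bench, facing -y to the drawer front. Frame: +y is the way the jaw opens along the bar, z up. Push it in +y above the drawer front. Freed, it slides with some 2.5 N friction (+8 N per m/s) and stays put; with the pad up it is locked. Grey saddle and rocker are behind it.
- release_pad (a point): Centre of the top of the release pad, a flat bare-steel plate 44 (x) by 46 mm (y), 33 mm behind the pushing face, on a rocker. Up: level, 92 mm above the bench, 14 mm above the jaw plate. Pressed straight down it sinks with 5 to 8 N to a hard stop about 10 mm down, tilted 0.30 rad, lowest towards the pushing face, lifting the pawl out of the teeth. Stiff, it stays where it is left; shoving its rim along the bar may put it back up.
- rocker (a joint): Angle of the release rocker, rad: 0 pad up, ratchet engaged; 0.30 pad fully down, ratchet free.
- jaw (a joint): Travel of the sliding jaw along the bar, m: 0 nearest the fixed jaw, 0.130 fully open, against the end stop. Starts at 0.
- end_stop (a point): On the inner face of the end stop, 30 mm above the bench: a dark steel block 70 mm wide, 34 mm high, fixed on the bar's end. The saddle's rear end, 115 mm behind the pushing face, meets it. Same axes as the pushing face.
- fixed_face (a point): Middle of the inner face of the fixed jaw at the other end of the bar, 58 mm above the bench; a steel plate 100 mm wide whose top is 76 mm above the bench. Same axes. The clamp is fixed to the bench; its bar is 30 mm wide, 14 mm high, 480 mm long.
- panel_centre (a point): Centre of a loose grey drawer front, 170 (x) by 130 (y) by 18 mm, lying flat on the bar and two wooden bearers between the jaws, its top 32 mm above the bench, at least 20 mm clear of the sliding jaw. Not to be moved.
- glue_centre (a point): Centre (half-way up) of a white glue bottle, 54 mm diameter, 130 mm high, standing beyond the clamp. Not to be moved.
- screws_centre (a point): Centre (half-way up) of a squat clear jar, 60 mm diameter, 60 mm high, standing beyond the clamp. Not to be moved.
- jigsaw_centre (a point): Point half-way up (85 mm) a yellow and black jigsaw, about 200 x 60 x 165 mm, standing on its sole plate on the bench to the left of the clamp. Not to be moved.
Mind the look-alikes: they are no part of the job. There is more than one size of the part that bears panel_centre; the job needs the smaller.

How it is judged:
On the way, in this order (a step that is already met when the one before it is completed fails the run):
1. the release pad is pressed down (rocker past 0.2 rad) while the jaw is still well short of the stop (value of joint rocker above 0.2 rad and value of joint jaw below 0.08 m), for 0.1 s.
2. the sliding jaw is pushed home against the end stop (within 5 mm) with the release still down (value of joint jaw above 0.125 m and value of joint rocker above 0.1 rad), for 0.1 s.
At the end, for the whole second after the job is handed in: The sliding jaw stands still within 5 mm of fully open (travel over 125 mm of 130), the release pad is still down (rocker over 0.10 rad), and the drawer front, glue bottle, jar and jigsaw are upright within 15 mm of where they were (all of step 2 and velocity of joint jaw between -0.01 and 0.01 m/s and not (distance of panel_centre from where it was at the start of the episode above 0.015 m) and not (distance of glue_centre from where it was at the start of the episode above 0.015 m) and not (distance of screws_centre from where it was at the start of the episode above 0.015 m) and not (distance of jigsaw_centre from where it was at the start of the episode above 0.015 m) and angle between each of panel_centre, glue_centre, screws_centre, jigsaw_centre's own z axis and vertical below 0.15 rad); the robot touches nothing.
It fails at once if the jaw is forced along its bar (over 10 mm) with the ratchet engaged (rocker under 0.05 rad) (distance of push_face from where it was at the start of the episode above 0.01 m and value of joint rocker below 0.05 rad).
It fails at once if the drawer front is shifted or lifted by more than 15 mm (distance of panel_centre from where it was at the start of the episode above 0.015 m).
It fails at once if the glue bottle, jar or jigsaw is shifted or lifted by more than 15 mm (distance of any of glue_centre, screws_centre, jigsaw_centre from where it was at the start of the episode above 0.015 m).
It also fails if it takes over 48 s, if anything falls off the work surface, if the arm or the gripper's body presses on something with over 40 N, if the wrist force passes 120 N, or if a joint passes its speed limit or range.

## Working session

There is one attempt and no reset: what is moved stays moved. The work goes in short steps, each a Python script; the robot and the scene stay as the last script left them, time stands still between calls to the robot, and variables do not carry over. Pictures are saved under pics/ and viewed, at most 10 in all, crops included, and the job is handed in when it is done.

```bash
mkdir -p pics
cat > h.py <<'E'
import numpy as np, cv2
from cell import env, kin, camera, calibration, job
def shot(n,f):
    c=calibration(n); p,d=camera(n); cv2.imwrite('pics/'+f+'.png',p); np.savez('pics/'+f+'.npz',p=p,d=d,**{k:np.array(c[k]) for k in c}); return c,p,d
def K(c): return np.array([[c['fx'],0,c['cx']],[0,c['fy'],c['cy']],[0,0,1.]],float)
def dist(c): return np.array([float(c['k1']),0,0,0])
def ray(c,uv):
    uv=np.asarray(uv,float).reshape(-1,1,2)
    s=cv2.undistortPoints(uv,K(c),dist(c)).reshape(-1,2)
    R=cv2.Rodrigues(np.array(c['rvec'],float))[0]; o=-R.T@np.array(c['tvec'],float).ravel()
    return o, np.c_[s,np.ones(len(s))]@R   # dirs with unit camera depth
def plane(c,uv,z):
    o,r=ray(c,uv); return o+r*((z-o[2])/r[:,2])[:,None]
def deep(c,d,uv):
    o,r=ray(c,uv); uv=np.asarray(uv).reshape(-1,2).astype(int); return o+r*d[uv[:,1],uv[:,0]][:,None]
def cloud(c,d):
    v,u=np.mgrid[:420,:560]; P=deep(c,d,np.c_[u.ravel(),v.ravel()]); P[d.ravel()==0]=np.nan; return P.reshape(420,560,3)
E
python3 - <<'E'
from h import *
for n in('top','side'):
    c,p,d=shot(n,n); print(n,ray(c,[[280,210]]))
print(env.get_state())
E
```

```text
top (array([0.42407939, 0.05620712, 1.01347485]), array([[ 0.07603106, -0.03891993, -0.99671259]]))
side (array([-0.14846293, -0.62831979,  0.93613869]), array([[ 0.53238542,  0.51042217, -0.67541615]]))
{'time': 0.1, 'qpos': array([-1.31810891,  0.47776282,  0.02237836,  1.55634623, -0.01150343,
        1.10930352, -0.08311775]), 'joint_velocities': array([ 4.22121956e-06, -1.19906034e-03,  3.02022110e-04, -2.41560976e-03,
       -1.33406875e-03,  6.29129551e-04, -7.93860912e-04]), 'joint_torque': array([ 5.09933248e-03, -5.97757995e+01,  1.61420155e+00, -2.81951916e+01,
        1.29100299e-02,  5.01844188e-03, -3.53264042e-06]), 'tcp_pos': array([0.23815798, 0.63114935, 0.30299578]), 'orientation': array([-8.34182393e-05,  1.79432049e-01,  9.83770006e-01, -8.41497139e-04]), 'force': array([ 0.09718611, -1.69917618,  0.28565042]), 'torque': array([-0.02103365, -0.02861302,  0.03610283]), 'gripper_force': 0.0, 'opening': 0.08579514138054137}
```

View pics/top.png

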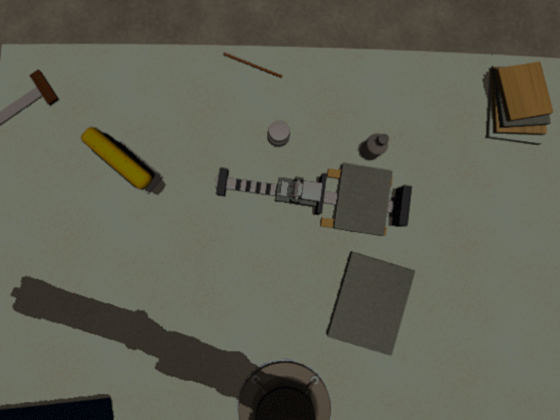

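View pics/side.png

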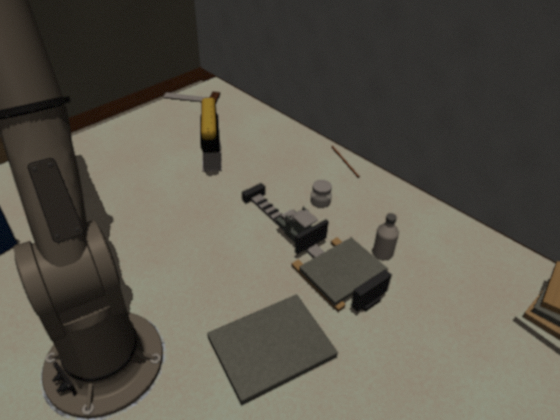

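Top view: end stop (222,182), sliding jaw plate (322,194), pad about (308,192), drawer front (363,199), fixed jaw (401,205), jar (279,133), glue (376,147), jigsaw (120,158). The larger loose panel (371,302) is the look-alike. Next I'll measure from both views.

Run:
```python
from h import *
for n,pts in (('top',dict(stop=(222,182),plate=(322,194),pad=(308,192),panel=(363,199),fixed=(401,205),jar=(279,133),glue=(376,147),jig=(120,158))),):
    f=np.load('pics/top.npz'); 
    for k,uv in pts.items(): print(k,deep(f,f['d'],[uv]).round(3), plane(f,[uv],.078).round(3))
    C=cloud(f,f['d']); Z=C[...,2]
    print((Z[186:200:2,270:330:3]*1000).round())
    m=((Z>.04)&(Z<.12)).astype(np.uint8); m[:,:210]=0;m[:170]=0;m[215:]=0;m[:,420:]=0
    nn,l,st,ce=cv2.connectedComponentsWithStats(m)
    for i in range(1,nn):
        if st[i,4]>15:
            P=C[l==i]; print(st[i],cv2.minAreaRect(P[:,:2].astype(np.float32)*1000),np.percentile(P[:,2],[5,50,95]))
p=f['p'][150:230,205:425]; g=cv2.resize(p,None,fx=3.6,fy=3.6,interpolation=cv2.INTER_CUBIC)
f=np.load('pics/side.npz')['p'][175:315,235:400]; s=cv2.resize(f,(330*2,280),interpolation=cv2.INTER_CUBIC)
o=np.zeros((g.shape[0]+280,max(g.shape[1],660),3),np.uint8);o[:g.shape[0],:g.shape[1]]=g;o[g.shape[0]:,:660]=s
cv2.imwrite('pics/z.png',np.clip(o*2.0,0,255).astype(np.uint8))
```

```text
stop [[0.567 0.166 0.034]] [[0.56  0.161 0.078]]
plate [[ 0.537 -0.082  0.075]] [[ 0.536 -0.081  0.078]]
pad [[ 0.538 -0.046  0.093]] [[ 0.54  -0.047  0.078]]
panel [[ 0.531 -0.192  0.034]] [[ 0.526 -0.181  0.078]]
fixed [[ 0.514 -0.275  0.077]] [[ 0.513 -0.275  0.078]]
jar [[0.689 0.025 0.062]] [[0.684 0.025 0.078]]
glue [[ 0.65  -0.208  0.099]] [[ 0.655 -0.214  0.078]]
jig [[0.597 0.378 0.166]] [[0.615 0.412 0.078]]
[[22. 16. 16. 45. 57. 61. 43. 38. 78. 84. 87. 92. 96. 93. 93. 94. 91. 92.
  80.  1.]
 [22. 15. 17. 46. 59. 60. 44. 46. 79. 86. 89. 92. 92. 90. 94. 94. 94. 96.
  77.  3.]
 [14. 14. 19. 43. 61. 58. 47. 44. 81. 85. 87. 94. 93. 94. 94. 95. 97. 95.
  82. -1.]
 [14. 17. 18. 43. 59. 60. 44. 47. 82. 90. 84. 93. 92. 94. 92. 92. 96. 75.
  nan 17.]
 [15. 14. 48. 52. 59. 58. 52. 63. 81. 87. 86. 92. 96. 93. 94. 93. 91. 80.
  78. 15.]
 [ 0. -1. 46. 43. 44. 45. 52. 60. 79. 80. 49. 94. 93. 95. 92. 91. 92. 76.
  16. 15.]
 [-2.  4. 45. 44. 48. nan 45. 47. 48. 79. 49. 93. 91. 93. 93. 98. 94. 79.
  15. 15.]]
[ 276  173   51   42 1272] ((545.5992431640625, -29.570716857910156), (115.22225952148438, 98.63996124267578), 82.78811645507812) [0.04360055 0.07808387 0.09424865]
[395 184  17  31 414] ((527.5809326171875, -286.7337951660156), (23.946456909179688, 75.27075958251953), 83.3209228515625) [0.04552333 0.07586793 0.07915931]
```

View pics/z.png

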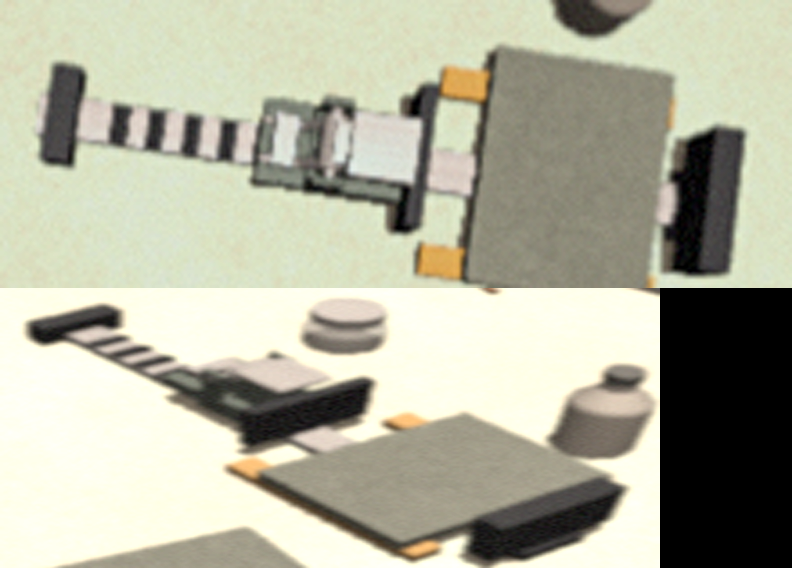

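The zoom shows the pad as a bright square at original pixel about (313,191). The plate is in front of it and the hinge behind it. The bar runs about 7° from +y towards +x. I'll go above the pad and look with the wrist camera.

Run:
```python
from h import *
f=np.load('pics/top.npz'); print(plane(f,[(313,191)],.092), plane(f,[(324.5,194.5)],.078))
a=np.radians(7)/2; q=[0,np.sin(a),np.cos(a),0]
env.movel([.24,.63,.36],.15)
env.reach([.50,-.06,.36],q); env.grip(0.0)
env.dwell(.3)
c,p,d=shot('wrist','w1'); s=env.get_state(); print(s['time'],s['tcp_pos'],s['orientation'],s['force'],s['opening'])
cv2.imwrite('pics/w1b.png',np.clip(p*1.8,0,255).astype(np.uint8)); print(ray(c,[[280,210]]))
```

```text
[[ 0.54132995 -0.05768375  0.092     ]] [[ 0.53517695 -0.0873963   0.078     ]]
4.35 [ 0.49999463 -0.06000006  0.35999192] [-1.35448342e-05  6.10381924e-02  9.98135431e-01 -4.68629266e-06] [0.23504824 0.19096108 0.2938662 ] -0.00014087969455652178
(array([ 0.41677912, -0.04938297,  0.42969263]), array([[ 0.33265318, -0.05474677, -0.94165351]]))
```

View pics/w1b.png

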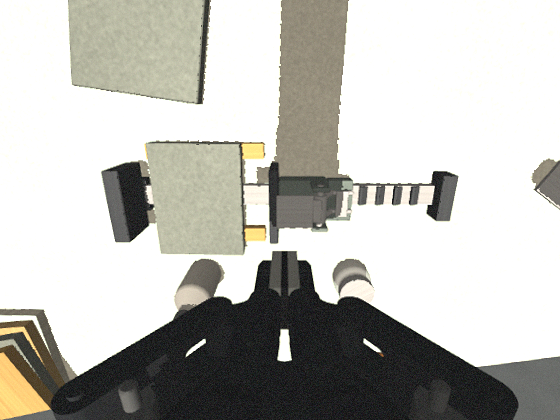

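The wrist view shows the sliding jaw plate at about (274,203), the shaded pad at (276–315, 192–227), the end stop at (442,197) and the panel at (200,198). Next I'll measure the pad and plate edges here and compare them with the top view.

Run:
```python
from h import *
for n in('w1','top','side'):
    f=np.load(f'pics/{n}.npz'); C=cloud(f,cv2.medianBlur(f['d'],3)); X=C.reshape(-1,3)
    a=np.radians(7); e=np.array([np.sin(a),np.cos(a)]); g=np.array([np.cos(a),-np.sin(a)])
    o=np.array([.54,-.057]); U=(X[:,:2]-o)@e; V=(X[:,:2]-o)@g; Z=X[:,2]
    m=(abs(U)<.05)&(abs(V)<.05)&(Z>.086)&(Z<.1)
    print(n,'pad n',m.sum(),'U',np.percentile(U[m],[2,50,98]).round(4),'V',np.percentile(V[m],[2,50,98]).round(4),'z',np.median(Z[m]))
    m=(U>-.06)&(U<-.02)&(abs(V)<.07)&(Z>.066)&(Z<.083)
    print('  plate n',m.sum(),'U',np.percentile(U[m],[2,50,98]).round(4),'V',np.percentile(V[m],[2,50,98]).round(4),'z',np.median(Z[m]))
    m=(U>.15)&(U<.3)&(abs(V)<.06)&(Z>.028)&(Z<.042)
    print('  stop n',m.sum(),'U',np.percentile(U[m],[2,50,98]).round(4),'V',np.percentile(V[m],[2,50,98]).round(4),'z',np.median(Z[m]))
    m=(U>-.3)&(U<-.05)&(abs(V)<.1)&(Z>.027)&(Z<.038)
    print('  panel U',np.percentile(U[m],[1,50,99]).round(4),'V',np.percentile(V[m],[1,50,99]).round(4))
    m=(U>-.3)&(U<-.2)&(abs(V)<.07)&(Z>.066)&(Z<.083)
    print('  fixed',np.percentile(U[m],[2,50,98]).round(4),'V',np.percentile(V[m],[2,50,98]).round(4))
```

```text
w1 pad n 1391 U [-0.016   0.0087  0.0374] V [-0.0202  0.0002  0.0219] z 0.09174112565004111
  plate n 399 U [-0.0267 -0.0234 -0.0201] V [-0.0472 -0.004   0.0482] z 0.07768027130298788
  stop n 749 U [0.2172 0.2261 0.2379] V [-0.0326 -0.0003  0.0341] z 0.033614279497099386
  panel U [-0.2176 -0.1339 -0.069 ] V [-0.0763 -0.002   0.0896]
  fixed [-0.2387 -0.2253 -0.217 ] V [-0.049  -0.0046  0.0471]
top pad n 405 U [-0.018   0.0073  0.0353] V [-0.0183  0.0025  0.0234] z 0.09272805494930803
  plate n 151 U [-0.0294 -0.0248 -0.0203] V [-0.0453  0.0019  0.0492] z 0.07888433699017205
  stop n 245 U [0.2157 0.2261 0.2371] V [-0.0307  0.0023  0.0361] z 0.034660980015667864
  panel U [-0.2186 -0.1354 -0.0719] V [-0.0743  0.0079  0.0925]
  fixed [-0.2406 -0.2281 -0.2186] V [-0.0457  0.0023  0.0503]
side pad n 253 U [-0.0181  0.003   0.0305] V [-0.0195 -0.0002  0.0228] z 0.09094421275899434
  plate n 194 U [-0.0293 -0.027  -0.0203] V [-0.0468 -0.0012  0.0482] z 0.07595022400894885
  stop n 153 U [0.2159 0.2246 0.2379] V [-0.0315  0.0017  0.0363] z 0.032712303676423304
  panel U [-0.2403 -0.1399 -0.0717] V [-0.0762  0.0002  0.0909]
  fixed [-0.2407 -0.2317 -0.2186] V [-0.0482 -0.0011  0.05  ]
```

All views agree. The pad centre is at U≈+4 mm and the push face at U≈−29.5 mm. The distance from face to stop is 245 mm, which matches 115+130. Now I'll press the pad.

```bash
cat >> h.py <<'E'
a=np.radians(7); e=np.array([np.sin(a),np.cos(a)]); g=np.array([np.cos(a),-np.sin(a)]); o=np.array([.54,-.057])
q=[0,np.sin(a/2),np.cos(a/2),0]
def P(U,V,tip): return np.r_[o+U*e+V*g, tip+env.nose_length]
E
python3 - <<'E'
from h import *
print(env.nose_length)
env.movel(P(-.004,.001,.115),.2)
print(env.movel(P(-.004,.001,.076),.02,stop_force=25)); s=env.get_state(); print('tip',s['tcp_pos'][2]-env.nose_length,s['force'])
env.movel(P(-.004,.001,.115),.05); env.movel(P(-.03,-.04,.24),.2); env.dwell(.2)
s=env.get_state(); print(s['time'],s['force'])
c,p,d=shot('wrist','w2'); t=shot('top','t2')
for c,d in((c,d),(t[0],t[2])):
    X=cloud(c,cv2.medianBlur(d,3)).reshape(-1,3); U=(X[:,:2]-o)@e; V=(X[:,:2]-o)@g
    for u in np.arange(-.03,.03,.006):
        m=(abs(U-u)<.003)&(abs(V)<.018)&(X[:,2]>.06)&(X[:,2]<.12); print(round(u,3),m.sum(),np.median(X[m,2]).round(4) if m.any() else None)
E
```

```text
0.0726
True
tip 0.08016497789599472 [-2.79822789 -0.26677976 12.00497154]
8.9 [-0.47868927 -0.3467669  -0.13701824]
-0.03 0 None
-0.024 89 0.0774
-0.018 166 0.0779
-0.012 158 0.0768
-0.006 155 0.078
-0.0 163 0.0797
0.006 168 0.0818
0.012 165 0.0836
0.018 175 0.0855
0.024 152 0.087
-0.03 1 0.0798
-0.024 6 0.0783
-0.018 11 0.0796
-0.012 7 0.0782
-0.006 5 0.08
-0.0 9 0.0821
0.006 20 0.085
0.012 37 0.0851
0.018 37 0.0874
0.024 38 0.088
```

The pad slope is now about 0.3 rad, with the centre about 10 mm lower, so it is fully down. Now I'll push the jaw.

Run:
```python
from h import *
env.movel(P(-.068,.0,.14),.2,rot=q); env.movel(P(-.068,.0,.054),.1)
print(env.movel(P(.125,.0,.054),.05,stop_force=15)); s=env.get_state(); x=s['tcp_pos'][:2]-o; print('U',x@e,'V',x@g,s['force'],s['time'])
env.movel(P(x@e-.03,.0,.054),.1); env.movel(P(x@e-.04,.0,.25),.2); env.dwell(.2)
s=env.get_state(); print(s['time'],s['force'])
c,p,d=shot('wrist','w3'); t=shot('top','t3'); cv2.imwrite('pics/t3b.png',np.clip(t[1]*1.6,0,255).astype(np.uint8))
for c,d in((c,d),(t[0],t[2])):
    X=cloud(c,cv2.medianBlur(d,3)).reshape(-1,3); U=(X[:,:2]-o)@e; V=(X[:,:2]-o)@g
    m=(U>0)&(U<.15)&(abs(V)<.05)&(abs(V)>.028)&(X[:,2]>.066)&(X[:,2]<.083); print('plate U',m.sum(),np.percentile(U[m],[2,50,98]))
    for u in np.arange(.1,.16,.008):
        m=(abs(U-u)<.003)&(abs(V)<.018)&(X[:,2]>.06)&(X[:,2]<.12); print(round(u,3),m.sum(),np.median(X[m,2]).round(4) if m.any() else None)
```

```text
True
U 0.08834945676825721 V -9.79200828953185e-05 [ 0.42761595 -1.50000778  1.52395273] 13.475
15.25 [-0.22926751 -0.46791518  0.32994765]
plate U 431 [0.10192487 0.10698737 0.11339793]
0.1 75 0.071
0.108 166 0.0778
0.116 167 0.0769
0.124 177 0.0791
0.132 184 0.0815
0.14 185 0.0839
0.148 191 0.0864
0.156 135 0.0842
plate U 51 [0.10026859 0.10675736 0.11226909]
0.1 15 0.0778
0.108 39 0.0791
0.116 34 0.0782
0.124 39 0.0811
0.132 38 0.0831
0.14 37 0.0858
0.148 36 0.0877
0.156 34 0.0854
```

View pics/t3b.png

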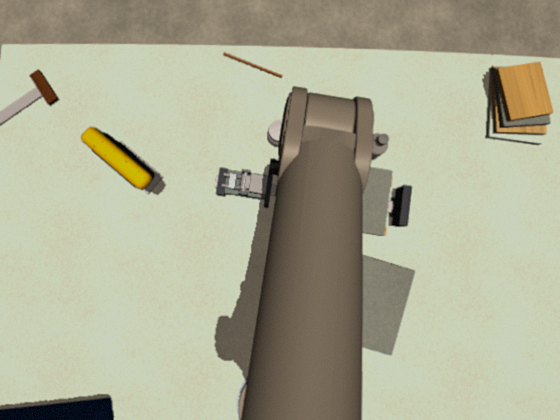

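The top view shows the saddle against the end stop at about (222,181). The plate is at (271,183), which is a travel of about 130 mm. The pad is still tilted about 0.3 rad, the jigsaw, panel, jar and glue look undisturbed, and the hand is clear.

```bash
python3 -c "
from h import *
print(job.job_done())"
```

```text
the job is handed in; nothing more can be done
None
```

The job is handed in: the release pad is pressed fully down, the jaw is pushed home against the end stop (about 130 mm of travel by camera), the hand is clear, and nothing else appeared to move; no verdict was returned.

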